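# Slide a board carrier into its notches and lock it

## Task

Push the board carrier along the rails of its loading fixture by its yellow bar until you feel its four feet drop into the notches in the rails; then push the red keeper fully home over the carrier's edge to lock it there. Everything is done by pushing with the fingers: do not lift or tip the carrier, and do not shift the loose things standing round the fixture.

Things in the scene. Friction and masses are not known exactly. Their poses are not given: they have to be found in the camera images.
- jig: The loading fixture, screwed down: grey base 290 x 156 mm, 8 mm thick, with two white rails along its whole length and a grey guide strip outside each rail (y 65.5 to 72 mm either side, 37 mm high). Origin: centre of the base's underside, on the work surface. Its +x axis is the way the carrier must travel; z up.
- channel (a point): Middle of the fixture at the height of the rail tops, 26 mm above the work surface. The rails lie at fixture y = 38 to 66 mm on either side; between them the 76 mm wide channel is open down to the base (8 mm up), so a fingertip can travel in it along x.
- notch_left (a point): Mouth of the notch in the outer half of the +y rail, at fixture x = +80 mm, y = +59 mm. Each rail has two notches with brass floors, each 18 mm long along x and 5 mm deep: this one in the outer half, and one in the inner half at fixture x = 0. The -y rail is the mirror image.
- bracket (a point): Top centre of the keeper's aluminium bracket, outside the +y guide strip at fixture x = +40 mm: 56 mm along x, from y = 76 to 134 mm, cheeks 48 mm above the work surface.
- seat (a point): Where the carrier's origin lies once it is seated: on the fixture's centre line, at fixture x = +40 mm, 21 mm above the work surface. Axes as the fixture's.
- carrier: Loose carrier, about 0.6 kg: dark grey plate 100 mm (along x) x 128 x 8 mm with a blue circuit board fixed on top. Origin: under its centre at foot-sole level; x along its travel, z up. Plate 7 to 15 mm above the origin, board parts up to 32 mm. It starts 80 to 125 mm short of the seat. Side play 1.5 mm. Sliding takes 2 to 6 N; a push under 20 N does not throw it out of the notches.
- front_foot (a point): Sole of the +y front foot. Front feet (40 mm ahead of the origin) run in the rails' outer halves, rear feet (40 mm behind) in the inner halves; each is 12 mm long with 6 mm play in its notch. So the carrier drops once, flat, by 5 mm (soles from 26 to 21 mm above the work surface) when all four stand over their notches; the notch ends then stop it firmly.
- push_bar (a point): Centre of the rear face (faces fixture -x) of the yellow push bar at the carrier's rear edge, 60 mm behind the carrier's origin and 2 mm above it. The bar is 56 mm wide, 14 mm deep and 24 mm high (10 mm below to 14 mm above the rail tops while sliding), in the middle of the channel. Push here towards fixture +x.
- keeper (a joint): Travel of the red keeper in m: 0 to 0.003 at the start (drawn back), 0.022 fully home. It slides towards fixture -y, takes about 2 N and stays where left. Its tongue (26 mm wide, underside 38.5 mm above the work surface) passes over a seated carrier (plate top 36 mm up), covering 18 mm of it, but strikes one that has not dropped (41 mm up).
- keeper_thumb (a point): Centre of the outer face (faces fixture +y) of the keeper's upright red thumb plate, 26 mm wide, 8 mm thick, from 44.5 to 73.5 mm above the work surface; this point is 58.5 mm up. Push here towards fixture -y. Outside that face lie the keeper's tail (top 44.5 mm up) and the bracket (48 mm up): stay 51 mm or more above the work surface.
- heat_sink: Bystander: finned aluminium heat sink 50 x 50 x 23 mm. Origin: centre of its underside.
- relay_module: Bystander: blue relay module 32 x 48 x 30 mm. Origin: centre of its underside.
- driver_blue: Bystander: blue screwdriver 134 x 18 x 18 mm lying along its x axis. Origin: centre of its underside.
- solder_spool: Bystander: spool of solder wire, 55 mm across, 45 mm high. Origin: centre of its underside.
- hex_key: Bystander: steel hex key 79 x 29 x 8 mm. Origin: centre of its underside.

How it is judged:
By the outcome, as a careful person would: the job done as asked, in the order asked, and still so for the second after the job is handed in, with the robot touching nothing.
It also fails if it takes over 48 s, if anything falls off the work surface, if the arm or the gripper's body presses on something with over 40 N, if the wrist force passes 120 N, or if a joint passes its speed limit or range.

## Robot

A 7-joint arm with a two-finger parallel gripper is mounted at the origin on a cart in front of the work surface, level with it; the furniture and walls round the work are solid. World frame = base frame: x ahead of the robot, y to its left, z up, the work surface at z = 0. Lengths are in m, angles in rad, forces in N, time in s.
With the tool pointing down it reaches from about 0.35 to 0.9 m from the base axis. Payload 8.1 kg.
Tool frame: the origin (TCP) lies at the centre of the arm's flange, where the gripper is bolted on; the fingertips stand 178 mm ahead of it and the grasp point (between the pads) lies 159 mm ahead of it; x points along the fingers, z is the direction in which the jaws open and shut, and the axes are right-handed (so a half turn about x gives the same grasp; the last joint's range is limited). The gripper opens to 92 mm and grips with 3 to 60 N. Pads are 19 mm wide; open, the fingers measure 130 mm over their backs; the gripper's body (75 mm by 190 mm) begins 47 mm behind the grasp point.
Start: joints at [1.018, 0.434, 0.025, 1.573, -0.012, 1.134, -0.075], TCP at [0.272, -0.563, 0.405] pointing down, gripper open.
Joint ranges: [-2.62, 2.62], [-0.44, 2.09], [-1.27, 1.32], [0.08, 2.57], [-1.32, 4.46], [0.12, 2], [-2.74, 2.74]. Speed limits (rad/s): [2.22, 2.22, 3.01, 3.01, 3.14, 3.14, 3.14].

## Interface

Orientations are given as a rotation vector (axis times angle).
In Python, from cell import arm, get_image, search_frame, pinpoint gives the robot as it stands.
- The arm moves only by the tool arm_command, never from a script. Its argument "motion" is a list of rows, each a list of 7 numbers: the finger opening in mm, from 0 to 91.8, then the shift along the tool's x, y, z in mm, then the turn, a rotation vector about the tool's x, y, z in degrees. In form: [[fingers, x, y, z, ax, ay, az], ...]. A call has 1 to 5 rows; each row shifts and turns the commanded pose from where the row before left it, along the tool's axes as they then stand; what a row does not reach is not made up. A row lasts 1/8 s, in which the tool goes at most 62.5 mm and 10.7 degrees, less where a joint would pass 70% of its speed; a pose out of reach is approached as far as the arm can. A call with a gripper value outside its range is refused whole. The fingers move at their own pace and stop on an object; "newtons" is the grip in N (left out, the last holds). Time passes only in rows, so rows that do not move let the fingers close. It gives the time, the measured TCP pose, the force and the opening at its end, in the units of the state.
- arm.observe(): the state, without advancing time (a new reading comes with each control period).
- get_image(name): name is "side" or "top" or "wrist"; returns a dict with "frame" (384x512x3 uint8, red, green, blue), "range_z" (384x512 float32, m along the optical axis (not along the pixel's ray), 0 where there is no reading), "K" (3x3 intrinsics, pixels), "origin" and "rotation" of the camera in the world; the wrist camera has in their place "tool_from_camera" (4x4, takes a point from camera to tool coordinates, whose origin is the TCP and whose axes are the tool frame's). Camera axes: x right, y down, z forward; pixel columns grow to the right and rows downward; lengths in m; the calibration is good to about 2 mm. A picture is of the moment at which its call begins: read the wrist's pose just before it.
- arm.sign_off(): hands the job in, once; it reports no verdict.
Trained networks look in the newest picture that a camera, given by its name, has taken for a name from the list of things; names that differ only in an ending like _2 or _b are one class to them, and where a whole thing is asked for, a point or a joint stands for the part that bears it (a point fixed in the world has none). Each returns a list of dicts, best first, with "p" (0 to 1); they miss things now and then, are a little off and sometimes report something else, mostly with a low value. They report only what shows in the picture. A call takes as long as a camera call.
- search_frame(camera, target): "point" ([x, y, z] in m, in world coordinates, good to about 4 mm: the middle of the surface that is visible of it).
- pinpoint(camera, target): "point" ([x, y, z] in m, in world coordinates, good to about 4 mm: a listed point, or the origin of a listed thing).
The state is a dict: "clock": time; "joints": joint angles; "dq": joint speeds; "joint_efforts": joint torques, N m; "position": TCP position; "ee_rot": TCP orientation; "force": force on the tool from outside, world axes, zero at the start; "ft_torque": the same for the moment, N m; "width": opening from 0.0 (shut) to 1.0 (fully open).
Only numpy, scipy, OpenCV 4.12 (cv2) and the standard library are available. Lean on these libraries where they do the work, as an engineer would, in place of code of your own. Each camera call takes 0.05 s, during which the arm holds its last target. There are 200 camera calls.

## Working session

There is one attempt and no reset: what is moved stays moved. The work goes in short steps, Python scripts to look and compute and a tool call to move; the robot and the scene stay as the last step left them, time stands still between calls to the robot, and variables do not carry over. Pictures are saved under pics/ and viewed, about 8 in all and at most 12, crops included, and the job is handed in when it is done.

Besides the shell and the picture viewer there is one more tool, called after "Emit:" by a JSON object that holds its "method" and its "body". arm_command: Moves the arm, as the interface text tells. Its arguments: {"type":"object","properties":{"motion":{"type":"array"},"newtons":{"type":"number"}},"required":["motion"]}

```bash
mkdir -p pics; ls; python3 - <<'E'
from cell import arm,get_image,search_frame,pinpoint
import cv2,numpy as np
s=arm.observe();print(s)
ims=[]
for c in("top","side"):
    i=get_image(c);ims.append(i["frame"][...,::-1]);print(c,i["origin"],i["rotation"],i["K"][0])
    for t in("jig","channel","notch_left","bracket","seat","carrier","front_foot","push_bar","keeper_thumb","heat_sink","relay_module","driver_blue","solder_spool","hex_key"):
        r=pinpoint(c,t)
        print(c,t,[(np.round(d["point"],3).tolist(),round(d["p"],2)) for d in r[:2]])
    cv2.imwrite(f"pics/{c}0.png",ims[-1])
E
```

```text
pics
{'clock': 0.0, 'joints': array([ 1.01842943,  0.43522986,  0.02496068,  1.57411464, -0.01159785,
        1.13400628, -0.07511853]), 'dq': array([-4.15754476e-04,  3.90013368e-04,  1.69187688e-04,  2.88465579e-05,
        1.05546008e-03,  3.10065863e-04,  2.22860116e-04]), 'joint_efforts': array([-4.68771577e-04, -6.67839932e+01,  9.85440910e-01, -3.14459753e+01,
       -6.02378463e-02,  4.25973732e-02,  1.48578292e-04]), 'position': array([ 0.27159374, -0.5626381 ,  0.40393355]), 'ee_rot': array([ 0.8726902 ,  1.39047432, -0.87148751]), 'force': array([-0.58290984,  0.91467457,  0.37123492]), 'ft_torque': array([0.01584569, 0.05695831, 0.0195657 ]), 'width': 0.9965673262327068}
top [0.43878094 0.12517934 1.17872649] [-2.14402576  2.14538641 -0.14485742] [470.74990392   0.         248.74942858]
top jig [([0.601, 0.095, -0.003], 0.97)]
top channel [([0.598, 0.094, 0.023], 0.68), ([0.435, 0.372, -0.001], 0.31)]
top notch_left [([0.545, 0.176, 0.022], 0.89), ([0.454, -0.174, 0.002], 0.45)]
top bracket [([0.498, 0.141, 0.053], 0.59), ([0.452, -0.177, 0.002], 0.49)]
top seat [([0.604,
[... 793 characters left out ...]

side channel [([0.601, 0.101, 0.026], 0.91)]
side notch_left [([0.549, 0.178, 0.028], 0.71)]
side bracket [([0.501, 0.144, 0.049], 0.87), ([0.548, 0.176, 0.024], 0.27)]
side seat [([0.602, 0.136, 0.02], 0.77)]
side carrier [([0.591, 0.012, 0.025], 0.95)]
side front_foot [([0.536, 0.056, 0.027], 0.85)]
side push_bar [([0.592, -0.05, 0.029], 0.81)]
side keeper_thumb [([0.492, 0.142, 0.062], 0.63)]
side heat_sink [([0.718, 0.084, 0.007], 0.49), ([0.491, 0.142, 0.061], 0.41)]
side relay_module [([0.718, 0.084, 0.003], 0.69)]
side driver_blue [([0.5, 0.141, 0.046], 0.64), ([0.549, 0.177, 0.027], 0.44)]
side solder_spool [([0.612, 0.434, 0.002], 0.71)]
side hex_key [([0.434, 0.377, 0.004], 0.75)]
```

View pics/top0.png

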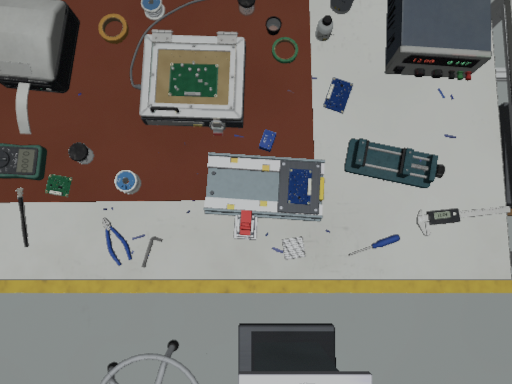

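View pics/side0.png

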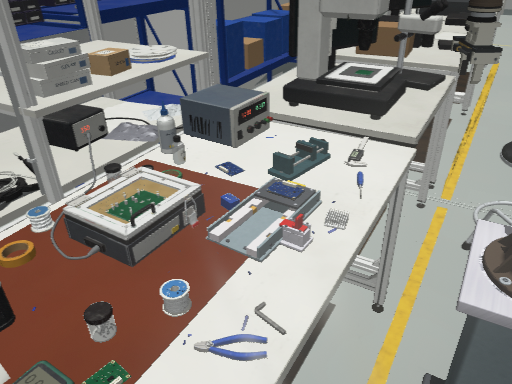

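The top view shows the fixture lying along the image row (pixels 205–325, 155–220), with +x to the left (world +y). The carrier is at its right end (bar at 322,187) and the dark vise at (346–438, 140–187) is close behind it. The side view agrees and shows the red keeper drawn back. Next I fit the fixture pose and check the clearance to the vise.

```bash
cat > h.py <<'E'
import numpy as np
from scipy.spatial.transform import Rotation as R
from cell import arm,get_image,search_frame,pinpoint
def cloud(i,cam=None):
    z=i["range_z"];v,u=np.mgrid[:z.shape[0],:z.shape[1]];K=i["K"]
    p=np.stack([(u-K[0,2])/K[0,0]*z,(v-K[1,2])/K[1,1]*z,z],-1)
    if "rotation" in i: M=np.array(i["rotation"]);M=M if M.shape==(3,3) else R.from_rotvec(M).as_matrix();o=i["origin"]
    else:
        s=arm.observe();T=i["tool_from_camera"];p=p@T[:3,:3].T+T[:3,3];M=R.from_rotvec(s["ee_rot"]).as_matrix();o=s["position"]
    return p@M.T+o, z>0
E
python3 - <<'E'
from h import *
import json
F={"jig":(0,0),"channel":(0,0),"notch_left":(80,59),"seat":(40,0),"bracket":(40,105)}
A=[];B=[]
for c in("top","side"):
    get_image(c)
    for t,f in F.items():
        r=pinpoint(c,t)
        if r and r[0]["p"]>.5:A.append(np.array(f)/1e3);B.append(r[0]["point"][:2])
A=np.array(A);B=np.array(B);a=A-A.mean(0);b=B-B.mean(0)
th=np.arctan2((a[:,0]*b[:,1]-a[:,1]*b[:,0]).sum(),(a*b).sum())
M=np.array([[np.cos(th),-np.sin(th)],[np.sin(th),np.cos(th)]]);o=B.mean(0)-M@A.mean(0)
print("yaw",np.degrees(th),"o",o,"res",np.round((B-A@M.T-o)*1e3,1).tolist())
json.dump([th,*o],open("jig.json","w"))
for c in("top","side"):
    P,ok=cloud(get_image(c));P=P[ok]
    f=(P[:,:2]-o)@M
    print(c)
    for x0 in range(-300,-100,10):
        row=[]
        for y0 in range(-120,121,20):
            m=(f[:,0]*1e3>=x0)&(f[:,0]*1e3<x0+10)&(f[:,1]*1e3>=y0)&(f[:,1]*1e3<y0+20)
            row.append(int(P[m,2].max()*1e3) if m.any() else -99)
        print(x0,row)
    for t in("carrier","push_bar","front_foot","keeper_thumb"):
        r=pinpoint(c,t)
        if r: print(t,np.round((np.array(r[0]["point"][:2])-o)@M*1e3,1))
s=arm.observe();print(R.from_rotvec(s["ee_rot"]).as_matrix().round(3),M)
E
```

```text
yaw 86.00575403277355 o [0.60018133 0.094483  ] res [[-3.1, -0.6], [-5.7, -2.3], [-3.6, -1.1], [3.6, -0.6], [1.9, -2.2], [2.0, 5.1], [0.9, 1.6], [3.0, -2.9], [1.8, 0.7], [-0.9, 2.2]]
top
-300 [36, 18, 37, 35, 10, 5, 5, 6, 5, 6, 5, 22, 19]
-290 [35, 16, 37, 29, 9, 7, 7, 7, 6, 5, 6, 18, 20]
-280 [38, 16, 37, 17, 5, 5, 4, 5, 6, 3, 5, 7, 20]
-270 [38, 16, 39, 17, 5, 5, 7, 5, 6, 8, 9, 6, 15]
-260 [38, 19, 39, 16, 4, 5, 4, 4, 7, 6, 10, 4, 14]
-250 [65, 61, 37, 17, 5, 5, 4, 5, 7, 6, 6, 5, 15]
-240 [69, 67, 67, 51, 6, 6, 7, 5, 7, 5, 6, 5, 5]
-230 [69, 68, 70, 59, 6, 4, 5, 3, 4, 5, 5, 6, 6]
-220 [67, 68, 68, 21, 4, 4, 4, 4, 4, 4, 4, 4, 6]
-210 [16, 17, 17, 15, 6, 5, 5, 8, 4, 5, 6, 4, 5]
-200 [6, 8, 15, 12, 3, 5, 6, 4, 5, 5, 5, 5, 5]
-190 [6, 4, 5, 6, 4, 4, 4, 3, 7, 6, 5, 5, 5]
-180 [5, 5, 7, 4, 5, 4, 6, 5, 4, 6, 8, 6, 7]
-170 [4, 5, 6, 7, 6, 5, 5, 7, 5, 6, 4, 6, 4]
-160 [7, 7, 5, 5, 5, 6, 5, 5, 4, 5, 6, 7, 5]
-150 [3, 5, 42, 32, 42, 45, 44, 42, 34, 42, 4, 5, 6]
-140 [3, 5, 41, 44, 45, 45, 44, 45, 45, 46, 5, 6, 6]
-130 [5, 4, 47, 47, 47, 46, 46, 45, 49, 46, 5, 5, 4]
-120 [7, 8, 43, 50, 52, 48,
[... 807 characters left out ...]
2]
-180 [1, -99, -99, -99, -99, -99, -710, -710, 0, 1, 1, 2, 2]
-170 [2, -99, -99, -99, -99, -99, -708, -713, -717, 2, 1, 2, 1]
-160 [2, -99, -99, -99, -99, -99, -710, -713, -715, 2, 1, 4, 2]
-150 [2, -99, 37, -99, 40, 41, 40, 42, -716, 37, 2, 1, 2]
-140 [2, -99, 41, 41, 41, 42, 42, 42, 42, 41, 2, 1, 1]
-130 [1, -99, 40, 43, 42, -99, 42, 43, 44, 43, 3, 1, 0]
-120 [4, -99, 41, 43, 48, 56, 55, 49, 43, 43, 2, 2, -99]
-110 [5, -99, 40, 48, 49, 59, 58, 57, 48, 42, 1, 1, 23]
carrier [-83.1   2.4]
push_bar [-143.7    0.5]
front_foot [-45.6  59.8]
keeper_thumb [ 38.2 108.8]
[[-0.     0.901  0.435]
 [-0.     0.435 -0.901]
 [-1.    -0.     0.   ]] [[ 0.06965629 -0.99757105]
 [ 0.99757105  0.06965629]]
```

Emit:
{"method": "arm_command", "body": {"motion": [[0,0,0,0,-10,0,0],[0,0,0,0,-10,0,0],[0,0,0,0,-10,0,0],[0,0,0,0,-10,0,0],[0,0,0,0,-10,0,0]]}}

```text
clock: 3.22
position: [0.2717, -0.5629, 0.4047]
ee_rot: [0.191, 1.562, -0.191]
force: [-0.6, 0.3, 0.2]
width: 0.503
```

Emit:
{"method": "arm_command", "body": {"motion": [[0,0,0,0,-10,0,0],[0,0,0,0,0,0,0]]}}

```text
clock: 3.48
position: [0.2715, -0.563, 0.4047]
ee_rot: [0.059, 1.57, -0.059]
force: [0.1, -0.6, -0.0]
width: 0.288
```

Emit:
{"method": "arm_command", "body": {"motion": [[0,0,50,28,0,0,0],[0,0,50,28,0,0,0],[0,0,50,28,0,0,0],[0,0,50,28,0,0,0],[0,0,50,28,0,0,0]]}}

```text
clock: 4.1
position: [0.4306, -0.3222, 0.405]
ee_rot: [0.062, 1.569, -0.062]
force: [1.0, 0.1, 0.1]
width: 0.006
```

Emit:
{"method": "arm_command", "body": {"motion": [[0,0,50,28,0,0,0],[0,0,50,28,0,0,0],[0,20,50,28,0,0,0],[0,20,40,28,0,0,0],[0,0,0,0,0,0,0]]}}

```text
clock: 4.72
position: [0.557, -0.1383, 0.3633]
ee_rot: [0.058, 1.571, -0.054]
force: [-0.6, -0.4, 0.5]
width: 0.004
```

```bash
python3 - <<'E'
from h import *
import cv2,json
th,*o=json.load(open("jig.json"));M=np.array([[np.cos(th),-np.sin(th)],[np.sin(th),np.cos(th)]])
i=get_image("wrist");cv2.imwrite("pics/w1.png",i["frame"][...,::-1])
P,ok=cloud(i);s=arm.observe()
for t in("push_bar","carrier","channel"):
    for d in pinpoint("wrist",t)[:1]: print(t,np.round(d["point"],3),round(d["p"],2),np.round((d["point"][:2]-np.array(o))@M*1e3,1))
hsv=cv2.cvtColor(i["frame"],cv2.COLOR_RGB2HSV)
m=cv2.inRange(hsv,(20,130,120),(35,255,255))>0
m&=ok&(P[...,2]>.03)&(P[...,2]<.05)
q=P[m];print(len(q))
if len(q)>20:
    r=cv2.minAreaRect((q[:,:2]*1e3).astype(np.float32));print("bar rect",r,np.median(q,0))
print("tip jig",(s["position"][:2]-np.array(o))@M*1e3)
E
```

```text
push_bar [ 0.594 -0.05   0.02 ] 0.81 [-144.2   -4.2]
carrier [0.591 0.016 0.026] 0.56 [-79.3   3.6]
552
bar rect ((591.5382080078125, -48.2502555847168), (10.06924057006836, 54.825653076171875), 85.80152130126953) [ 0.59184314 -0.04823174  0.03978635]
tip jig [-237.85033001   27.61081561]
```

View pics/w1.png

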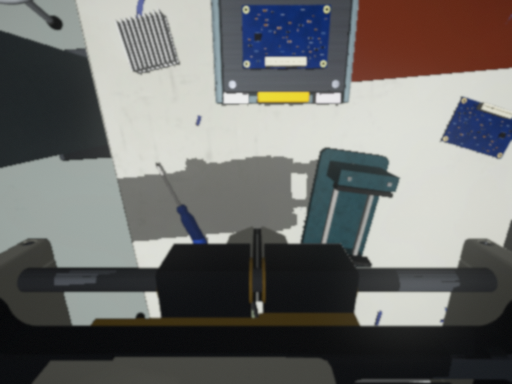

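Wrist view: yellow bar at (285,97), square to the gripper; the vise at (305–395,150–265) is clear of the descent spot. The bar's fitted yaw (85.8°) agrees with the fixture yaw.

Emit:
{"method": "arm_command", "body": {"motion": [[0,20,33,14,0,0,0],[0,40,30,14,0,0,0],[0,50,0,0,0,0,0],[0,40,0,0,0,0,0],[0,0,0,0,0,0,0]]}}

```text
clock: 5.55
position: [0.5865, -0.0835, 0.2127]
ee_rot: [0.06, 1.575, -0.061]
force: [0.1, 0.8, -0.2]
width: 0.003
```

Emit:
{"method": "arm_command", "body": {"motion": [[0,10,0,0,0,0,0],[0,5,0,0,0,0,0],[0,0,0,0,0,0,0]]}}

```text
clock: 5.92
position: [0.5883, -0.0821, 0.2004]
ee_rot: [0.058, 1.569, -0.059]
force: [-0.6, 0.4, -0.4]
width: 0.006
```

Emit:
{"method": "arm_command", "body": {"motion": [[0,3,6,0,0,0,0],[0,0,6,0,0,0,0],[0,0,6,0,0,0,0],[0,0,6,0,0,0,0]]}}

```text
clock: 6.42
position: [0.5899, -0.0578, 0.1968]
ee_rot: [0.057, 1.57, -0.059]
force: [-0.8, -3.9, 1.2]
width: 0.007
```

Emit:
{"method": "arm_command", "body": {"motion": [[0,0,8,0,0,0,0],[0,0,8,0,0,0,0],[0,0,8,0,0,0,0],[0,0,8,0,0,0,0],[0,0,8,0,0,0,0]]}}

```text
clock: 7.05
position: [0.5929, -0.0177, 0.1968]
ee_rot: [0.058, 1.57, -0.058]
force: [-0.4, -5.5, 2.4]
width: 0.007
```

Contact, and sliding at about 5 N.

Emit:
{"method": "arm_command", "body": {"motion": [[0,0,8,0,0,0,0],[0,0,8,0,0,0,0],[0,0,8,0,0,0,0],[0,0,8,0,0,0,0],[0,0,6,0,0,0,0]]}}

```text
clock: 7.68
position: [0.5956, 0.0204, 0.1968]
ee_rot: [0.058, 1.57, -0.058]
force: [0.3, -5.4, 3.9]
width: 0.011
```

```bash
python3 - <<'E'
from h import *
import cv2
i=get_image("top");P,ok=cloud(i);hsv=cv2.cvtColor(i["frame"],cv2.COLOR_RGB2HSV)
s=arm.observe();print(s["position"],s["force"])
cv2.imwrite("pics/t2.png",cv2.resize(i["frame"][130:250,180:350,::-1],None,fx=4,fy=4))
print([ (np.round(d["point"],3),d["p"]) for d in pinpoint("top","carrier")[:1]+pinpoint("top","front_foot")[:1]])
E
```

```text
[0.59564825 0.0213406  0.19680123] [ 0.64845528 -3.07828551  2.17505094]
[(array([0.607, 0.135, 0.022]), 0.19), (array([0.549, 0.137, 0.029]), 0.78)]
```

Emit:
{"method": "arm_command", "body": {"motion": [[0,0,6,0,0,0,0],[0,0,6,0,0,0,0],[0,0,6,0,0,0,0],[0,0,4,0,0,0,0],[0,0,3,0,0,0,0]]}}

```text
clock: 8.45
position: [0.5973, 0.0452, 0.1966]
ee_rot: [0.058, 1.57, -0.058]
force: [0.2, -3.3, 0.1]
width: 0.003
```

Emit:
{"method": "arm_command", "body": {"motion": [[0,0,3,0,0,0,0],[0,0,3,0,0,0,0]]}}

```text
clock: 8.7
position: [0.5978, 0.051, 0.1966]
ee_rot: [0.058, 1.57, -0.058]
force: [-0.0, -1.6, -2.0]
width: 0.007
```

Emit:
{"method": "arm_command", "body": {"motion": [[0,0,2,0,0,0,0],[0,0,2,0,0,0,0]]}}

```text
clock: 8.95
position: [0.5982, 0.0548, 0.1966]
ee_rot: [0.058, 1.57, -0.058]
force: [-0.2, -2.9, -1.7]
width: 0.003
```

Emit:
{"method": "arm_command", "body": {"motion": [[0,0,2,0,0,0,0],[0,0,0,0,0,0,0]]}}

```text
clock: 9.2
position: [0.5984, 0.0571, 0.1968]
ee_rot: [0.058, 1.57, -0.057]
force: [-0.1, -1.5, -1.3]
width: 0.002
```

Emit:
{"method": "arm_command", "body": {"motion": [[0,0,2,0,0,0,0],[0,0,0,0,0,0,0]]}}

```text
clock: 9.45
position: [0.5986, 0.0588, 0.1968]
ee_rot: [0.058, 1.57, -0.058]
force: [0.4, -1.6, -0.0]
width: 0.005
```

Emit:
{"method": "arm_command", "body": {"motion": [[0,0,2,0,0,0,0],[0,0,0,0,0,0,0]]}}

```text
clock: 9.7
position: [0.5987, 0.0613, 0.1968]
ee_rot: [0.058, 1.57, -0.057]
force: [-0.3, -0.1, -0.2]
width: -0.002
```

Emit:
{"method": "arm_command", "body": {"motion": [[0,0,2,0,0,0,0],[0,0,0,0,0,0,0]]}}

```text
clock: 9.95
position: [0.5989, 0.0626, 0.1968]
ee_rot: [0.058, 1.57, -0.058]
force: [-1.2, -3.2, 2.4]
width: 0.004
```

Emit:
{"method": "arm_command", "body": {"motion": [[0,0,2,0,0,0,0],[0,0,0,0,0,0,0]]}}

```text
clock: 10.2
position: [0.599, 0.0645, 0.1968]
ee_rot: [0.058, 1.57, -0.058]
force: [0.5, -4.2, 2.3]
width: 0.006
```

```bash
python3 - <<'E'
from h import *
import cv2,json
th,*o=json.load(open("jig.json"));M=np.array([[np.cos(th),-np.sin(th)],[np.sin(th),np.cos(th)]])
i=get_image("side");P,ok=cloud(i);s=arm.observe();print(s["position"],s["force"])
for t in("carrier","front_foot","push_bar","notch_left"):
    for d in pinpoint("side",t)[:1]: print(t,np.round(d["point"],4),round(d["p"],2),np.round((d["point"][:2]-np.array(o))@M*1e3,1))
f=(P[...,:2]-o)@M*1e3
for (a,b,c,d,n) in((68,90,30,58,"plate front"),(0,12,45,60,"plate"),(70,88,-55,-30,"plate front -y"),(110,140,40,64,"rail"),(-90,-20,66,72,"guide")):
    m=ok&(f[...,0]>a)&(f[...,0]<b)&(f[...,1]>c)&(f[...,1]<d);print(n,m.sum(),np.percentile(P[m,2]*1e3,[10,50,90]) if m.any() else 0)
cv2.imwrite("pics/s3.png",cv2.resize(i["frame"][160:270,190:340,::-1],None,fx=5,fy=5))
E
```

```text
[0.59901488 0.06452696 0.19682308] [-0.16651705 -4.01326051  2.66903274]
carrier [0.6026 0.1387 0.0215] 0.91 [44.3  0.7]
front_foot [0.548  0.1815 0.024 ] 0.88 [83.2 58.1]
push_bar [0.6021 0.0738 0.0238] 0.64 [-20.5  -3.4]
notch_left [0.5448 0.1787 0.026 ] 0.92 [80.2 61.1]
plate front 97 [28.16337568 36.00581429 38.01889225]
plate 183 [ 97.34334477 381.35974932 414.94727878]
plate front -y 82 [ 8.67139959 35.25233088 37.58094999]
rail 71 [25.54881753 26.57389149 27.53183288]
guide 98 [ 36.12956932 127.93602183 493.4055426 ]
```

View pics/s3.png

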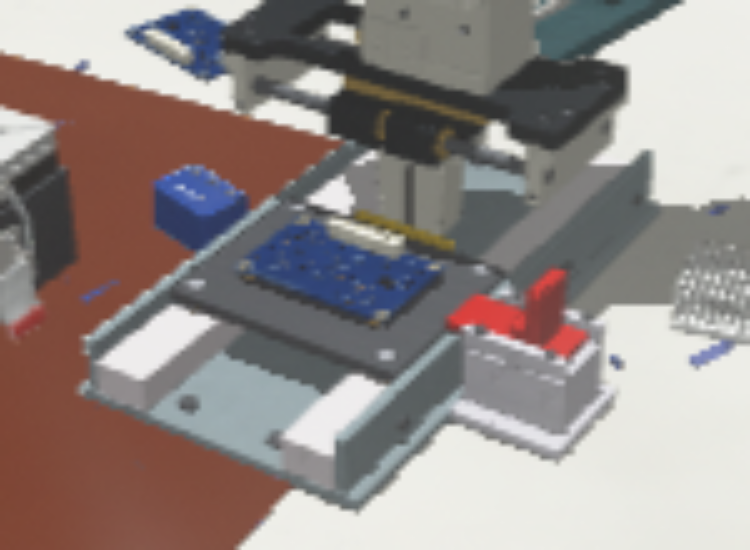

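The side crop shows the carrier level between the guides, with its plate below the guide-strip tops, and the keeper drawn back. The plate measures about 36 mm, which is the dropped height. I'll probe for the firm stop.

Emit:
{"method": "arm_command", "body": {"motion": [[0,0,1.5,0,0,0,0],[0,0,0,0,0,0,0]]}}

```text
clock: 10.7
position: [0.5991, 0.066, 0.1968]
ee_rot: [0.058, 1.57, -0.058]
force: [0.1, -5.4, 3.8]
width: 0.0
```

Emit:
{"method": "arm_command", "body": {"motion": [[0,0,1,0,0,0,0],[0,0,0,0,0,0,0]]}}

```text
clock: 10.95
position: [0.5992, 0.0669, 0.1968]
ee_rot: [0.058, 1.57, -0.059]
force: [-0.8, -4.9, 3.8]
width: 0.007
```

Emit:
{"method": "arm_command", "body": {"motion": [[0,0,1,0,0,0,0],[0,0,0,0,0,0,0]]}}

```text
clock: 11.2
position: [0.5992, 0.0674, 0.1968]
ee_rot: [0.058, 1.57, -0.059]
force: [-1.1, -7.3, 4.0]
width: 0.007
```

Emit:
{"method": "arm_command", "body": {"motion": [[0,0,1,0,0,0,0],[0,0,0,0,0,0,0]]}}

```text
clock: 11.45
position: [0.5993, 0.0676, 0.1968]
ee_rot: [0.057, 1.57, -0.061]
force: [-0.0, -8.5, 5.5]
width: 0.005
```

Firm stop felt: the force climbs to 8.5 N and the motion stalls. Now back off, rise and go outside the keeper thumb.

Emit:
{"method": "arm_command", "body": {"motion": [[0,0,-10,0,0,0,0],[0,0,-12,0,0,0,0],[0,-45,0,0,0,0,0],[0,-50,0,0,0,0,0],[0,-15,0,0,0,0,0]]}}

```text
clock: 12.08
position: [0.5984, 0.0474, 0.3099]
ee_rot: [0.059, 1.565, -0.057]
force: [-0.1, 0.1, -0.6]
width: 0.008
```

Emit:
{"method": "arm_command", "body": {"motion": [[0,0,20,-45,0,0,0],[0,0,30,-45,0,0,0],[0,0,39,-45,0,0,0],[0,0,0,-13,0,0,0],[0,0,0,0,0,0,0]]}}

```text
clock: 12.7
position: [0.4561, 0.1466, 0.3064]
ee_rot: [0.057, 1.571, -0.058]
force: [1.2, -0.7, 0.4]
width: 0.004
```

```bash
python3 - <<'E'
from h import *
import cv2,json
th,*o=json.load(open("jig.json"));M=np.array([[np.cos(th),-np.sin(th)],[np.sin(th),np.cos(th)]])
s=arm.observe();i=get_image("wrist");P,ok=cloud(i)
cv2.imwrite("pics/w4.png",i["frame"][...,::-1])
print("tcp",s["position"],(s["position"][:2]-o)@M*1e3)
for c in("wrist","side"):
    if c=="side": i=get_image(c);P,ok=cloud(i)
    for t in("keeper_thumb","carrier"):
        for d in pinpoint(c,t)[:1]: print(c,t,np.round(d["point"],4),round(d["p"],2),np.round((d["point"][:2]-np.array(o))@M*1e3,1))
    h=cv2.cvtColor(i["frame"],cv2.COLOR_RGB2HSV);m=ok&(((h[...,0]<6)|(h[...,0]>174))&(h[...,1]>150)&(h[...,2]>90))&(P[...,2]<.08)&(P[...,2]>.055)&(abs(P[...,1]-.14)<.05)
    f=(P[m][:,:2]-o)@M*1e3
    if len(f): print(c,"red>55mm",len(f),np.percentile(f,[3,50,97],axis=0).round(1).tolist(),P[m][:,2].max())
    f=(P[...,:2]-o)@M*1e3
    m=ok&(f[...,0]>70)&(f[...,0]<85)&(abs(f[...,1])<55);print("plate front z",np.percentile(P[m,2]*1e3,[10,50,90]) if m.any() else 0)
E
```

```text
tcp [0.45612943 0.14656003 0.30644384] [ 41.91641721 147.32949404]
wrist keeper_thumb [0.4944 0.1397 0.0561] 0.65 [ 37.7 108.7]
wrist carrier [0.6034 0.1375 0.0213] 0.84 [43.1 -0.2]
wrist red>55mm 243 [[29.5, 103.3], [42.2, 106.9], [52.3, 110.5]] 0.07459248147424283
plate front z [34.86422092 35.73608362 36.62896462]
side keeper_thumb [0.4899 0.1394 0.0562] 0.52 [ 37.1 113.1]
side carrier [0.6031 0.1408 0.0205] 0.9 [46.4  0.3]
plate front z [ 8.14692121 35.99169407 38.00474994]
```

The plate is flat at 36 mm, so it has dropped. The thumb's outer face is at fixture (41, 110.5). Descend to tip height 57 mm and push.

Emit:
{"method": "arm_command", "body": {"motion": [[0,40,0,0,0,0,0],[0,25,0,0,0,0,0],[0,7,0,0,0,0,0],[0,0,0,5,0,0,0],[0,0,0,5,0,0,0]]}}

```text
clock: 13.62
position: [0.4676, 0.1463, 0.2357]
ee_rot: [0.059, 1.568, -0.058]
force: [0.7, 0.8, 0.1]
width: 0.003
```

Emit:
{"method": "arm_command", "body": {"motion": [[0,0,0,3,0,0,0],[0,0,0,3,0,0,0],[0,0,0,3,0,0,0],[0,0,0,3,0,0,0]]}}

```text
clock: 14.12
position: [0.4785, 0.1453, 0.2348]
ee_rot: [0.058, 1.57, -0.058]
force: [-2.0, -0.6, 1.2]
width: 0.006
```

Emit:
{"method": "arm_command", "body": {"motion": [[0,0,0,3,0,0,0],[0,0,0,3,0,0,0],[0,0,0,0,0,0,0]]}}

```text
clock: 14.5
position: [0.4849, 0.1448, 0.2347]
ee_rot: [0.058, 1.57, -0.058]
force: [-0.5, -0.4, 0.3]
width: 0.006
```

Emit:
{"method": "arm_command", "body": {"motion": [[0,0,0,3,0,0,0],[0,0,0,2,0,0,0],[0,0,0,0,0,0,0]]}}

```text
clock: 14.88
position: [0.4897, 0.1445, 0.2347]
ee_rot: [0.058, 1.57, -0.058]
force: [-1.8, -0.4, 0.1]
width: 0.005
```

Emit:
{"method": "arm_command", "body": {"motion": [[0,0,0,2,0,0,0],[0,0,0,0,0,0,0]]}}

```text
clock: 15.12
position: [0.4916, 0.1443, 0.2347]
ee_rot: [0.058, 1.57, -0.058]
force: [-0.2, 0.8, -0.3]
width: 0.002
```

Emit:
{"method": "arm_command", "body": {"motion": [[0,0,0,2,0,0,0],[0,0,0,0,0,0,0]]}}

```text
clock: 15.38
position: [0.4933, 0.1443, 0.2347]
ee_rot: [0.058, 1.571, -0.058]
force: [-4.0, 0.7, 2.2]
width: 0.005
```

Emit:
{"method": "arm_command", "body": {"motion": [[0,0,0,1,0,0,0],[0,0,0,0,0,0,0]]}}

```text
clock: 15.62
position: [0.4936, 0.1443, 0.2347]
ee_rot: [0.057, 1.572, -0.058]
force: [-7.0, 0.9, 4.9]
width: 0.003
```

Emit:
{"method": "arm_command", "body": {"motion": [[0,0,0,1,0,0,0],[0,0,0,0,0,0,0]]}}

```text
clock: 15.88
position: [0.4939, 0.1444, 0.2346]
ee_rot: [0.056, 1.573, -0.058]
force: [-10.9, 0.5, 9.9]
width: 0.003
```

Firm stop after about 20 mm. Back off, rise and check.

Emit:
{"method": "arm_command", "body": {"motion": [[0,0,0,-8,0,0,0],[0,0,0,-15,0,0,0],[0,-40,0,0,0,0,0],[0,-40,0,-30,0,0,0],[0,0,0,0,0,0,0]]}}

```text
clock: 16.5
position: [0.4414, 0.1486, 0.3171]
ee_rot: [0.058, 1.566, -0.056]
force: [0.5, -0.7, -0.2]
width: 0.008
```

```bash
python3 - <<'E'
from h import *
import cv2,json
th,*o=json.load(open("jig.json"));M=np.array([[np.cos(th),-np.sin(th)],[np.sin(th),np.cos(th)]])
print(arm.observe()["force"])
ims=[]
for c in("wrist","side"):
    i=get_image(c);P,ok=cloud(i)
    ims.append(i["frame"][...,::-1])
    for t in("keeper_thumb","carrier"):
        for d in pinpoint(c,t)[:1]: print(c,t,np.round(d["point"],4),round(d["p"],2),np.round((d["point"][:2]-np.array(o))@M*1e3,1))
    h=cv2.cvtColor(i["frame"],cv2.COLOR_RGB2HSV);r=ok&(((h[...,0]<6)|(h[...,0]>174))&(h[...,1]>150)&(h[...,2]>90))&(abs(P[...,1]-.14)<.05)
    for lo,hi in((.055,.08),(.03,.05)):
        m=r&(P[...,2]<hi)&(P[...,2]>lo);f=(P[m][:,:2]-o)@M*1e3
        if len(f): print(c,"red",lo,len(f),np.percentile(f,[3,50,97],axis=0).round(1).tolist())
    f=(P[...,:2]-o)@M*1e3
    m=ok&(f[...,0]>70)&(f[...,0]<85)&(abs(f[...,1])<50);print("plate front z",np.percentile(P[m,2]*1e3,[10,50,90]) if m.any() else 0)
cv2.imwrite("pics/f5.png",np.hstack([ims[0][::1,:400],cv2.resize(ims[1][170:270,200:310],(400,384))]))
E
```

```text
[ 0.54659162 -0.74294288 -0.23987519]
wrist keeper_thumb [0.5142 0.1395 0.0575] 0.59 [38.9 88.9]
wrist carrier [0.6016 0.1395 0.0226] 0.61 [45.   1.7]
wrist red 0.055 213 [[29.5, 84.8], [41.1, 88.3], [52.0, 91.6]]
wrist red 0.03 1056 [[27.6, 45.6], [40.1, 65.5], [51.3, 102.0]]
plate front z [33.06175669 33.92754891 34.76990432]
side keeper_thumb [0.5085 0.1415 0.0584] 0.59 [40.5 94.7]
side carrier [0.6036 0.1388 0.0201] 0.68 [44.4 -0.3]
side red 0.03 78 [[29.7, 47.8], [40.7, 60.9], [52.7, 106.0]]
plate front z [ 7.84296352 35.7359913  37.71954308]
```

View pics/f5.png

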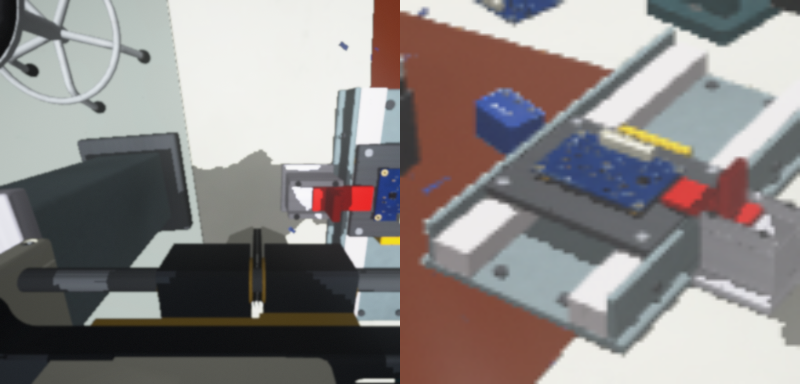

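The keeper tongue lies over the plate edge: its tip is at fixture y ≈ 46 mm, where fully home is 46. The thumb moved about 19 mm in, and the bystanders look undisturbed.

```bash
python3 -c "
from cell import arm
print(arm.sign_off())"
```

```text
the job is handed in; nothing more can be done
None
```

The carrier is seated in its notches and the red keeper is home over its edge; I handed the job in at about 17 s on the clock.

- **Carrier:** I pushed it along the rails by the yellow bar with closed fingers, at about 5 N. I did not feel the drop as a distinct event. The push force fell away near the end of the travel, and the plate then measured 36 mm instead of 41 mm. The notch ends stopped it firmly at about 8.5 N.
- **Keeper:** I pushed the thumb plate until it stopped firmly at about 11 N.
- **Last checks:**
  - **Tongue and thumb:** the tongue tip is 46 mm from the fixture's centre line, which is the fully-home position. The thumb moved in about 19 mm.
  - **Plate height:** the side camera still reads 36 mm. The wrist camera read 34 mm, just within its roughly 2 mm calibration.
  - **Carrier position:** it reads 44–45 mm along the fixture against a nominal 40 mm. That is a little more than the 3 mm notch play allows, but within the networks' roughly 4 mm error.
  - **Robot and bystanders:** the robot is touching nothing. I did not re-measure the bystanders; the relay module looked undisturbed, and the others were not all in the last picture.

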